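Unclamp the mixing can and set it on the drip tray

ROBOT

A 6-joint arm with a two-finger parallel gripper is mounted at the origin on a cart in front of the work surface, level with it; the furniture and walls round the work are solid. World frame = base frame: x ahead of the robot, y to its left, z up, the work surface at z = 0. Lengths are in m, angles in rad, forces in N, time in s.
With the tool pointing down it reaches from about 0.25 to 0.725 m from the base axis. Payload 9.7 kg.
Tool frame: the origin (TCP) lies on the mounting face of the last link; the fingertips stand 173 mm ahead of it and the grasp point (between the pads) lies 155 mm ahead of it; z points along the fingers, y is the line along which they close (so a half turn about z gives the same grasp; the last joint's range is limited). The gripper opens to 85 mm and grips with 20 to 120 N. Pads are 22 mm wide; open, the fingers measure 114 mm over their backs; the gripper's body (76 mm by 85 mm) begins 54 mm behind the grasp point. The pads swing forward as they close: fully open they stand 13 mm farther back than shut.
Start: joints at [1.114, 0.087, 0.176, 1.66, 0, 1.571], TCP at [0.243, 0.494, 0.405] pointing down, gripper open.
Joint ranges: [-3.13, 3.13], [-0.85, 1.81], [-1.15, 1.24], [-2.2, 2.28], [-1.44, 1.52], [-3.14, 3.14]. Speed limits (rad/s): [2.22, 2.22, 2.57, 3.14, 3.14, 3.14].

INTERFACE

Orientations are given as a unit quaternion [w, x, y, z].
In Python, from plant import env gives the robot as it stands. The module is installed in compiled form; this text tells all that it offers. Calls block until the motion is done:
- env.move_to(position, orientation): joint-space move of the TCP to a pose.
- env.movel(position, rot=None, vel=0.15, f_stop=None): straight line of the TCP; rot=None keeps the orientation; vel is the mean speed in m/s. With f_stop (N) it stops when the force on the tool has changed by that much, and returns True; else False.
- env.move_j(angles): joint-space move.
- env.command_gripper(opening, effort=None): finger opening in m; effort is the grip in N (None keeps the last); returns when the fingers have stopped.
- env.pause(seconds).
- env.ik(position, orientation): joint angles nearest the present ones, or None.
- env.get_image(name): name is "scene" or "side" or "wrist"; returns a dict with "pixels" (420x560x3 uint8, blue, green, red), "fx", "fy", "cx", "cy" (pixels), "world_from_camera" (4x4, takes a point from camera to world coordinates). Camera axes: x right, y down, z forward; pixel columns grow to the right and rows downward; lengths in m; the calibration is good to about 2 mm. A picture is of the moment at which its call begins. There is no depth.
A pose or a line that the arm cannot do raises env.PlanningError and nothing moves.
- env.hand_in(): hands the job in; it is judged then, once.
Readings, each from a call of its own:
- env.get_time(): time.
- env.get_joint_positions(): joint angles.
- env.get_dq(): joint speeds.
- env.get_effort(): joint torques, N m.
- env.get_position(): TCP position.
- env.get_ee_rot(): TCP orientation.
- env.get_contact_force(): force on the tool from outside, world axes, zero at the start.
- env.get_ft_torque(): the same for the moment, N m.
- env.get_width(): finger opening in m.
- env.get_finger_force(): force on a finger pad.
Only numpy, scipy, OpenCV 4.12 (cv2) and the standard library are available. Lean on these libraries where they do the work, as an engineer would, in place of code of your own. Each camera call takes 0.05 s, during which the arm holds its last target. There are 200 camera calls.

TASK

The mixing run is over. Press the stirrer's treadle catch down to its stop so that it snaps open and stays there, then lift the mixing can off the stirrer (the folding bail is there to carry it by), keep it upright, and set it down gently so that it stands flat inside the drip tray. Leave the other things on the bench where they are.

Things in the scene. Friction and masses are not known exactly. Their poses are not given: they have to be found in the camera images.
- stirrer: round white bench stirrer, fixed, 156 mm across; small control panel (display, knob) on its local -x side, out to 111 mm. Origin: centre of its underside; z up. Flat deck for the can 50 mm up, with three pegs (8 mm thick, 10 mm high) round the can's foot at 65.5 mm radius, 1.5 mm loose. Its catch is on the local -y side.
- catch (a joint): steel bell-crank catch on the stirrer: a hook over the can's foot flange and a treadle plate outside, one piece. Hinge along the stirrer's x at local (0, -56, 18) mm. 0 = hooked; 0.40 rad = treadle on its stop, hook clear. Over-centre spring: about 6 N at the treadle at first, eases off, snaps over past 0.27 rad and then stays down.
- treadle (a point): top of the rubber-faced treadle plate (42 x 38 mm, plate level when hooked), at its middle; built at stirrer-local (0, -139, 53.5) mm; it sinks about 33 mm to the stop
- can: closed stainless mixing can, 0.4 to 0.75 kg: body 93 mm across, 91 mm high with its flat lid (98 mm across); foot flange 120 mm across, 5 mm thick. Origin: centre of its underside; z up. It is carried by a folding bail (see bail_axis).
- bail_axis (a point): can-local (0, 0, 74) mm, where the bail hinges, axis along the can's y. Bail: 5 mm wire arms at y = +-53 mm; black sleeve, free to spin on the wire, 12 mm thick, 60 mm long along y, 95 mm from the axis. Leans to the can's -x; lower stop 0.35 rad above level; rests by light friction anywhere from 0.5 to 1.4 rad. Angle NOT measured: see it, feel it or push it to the stop.
- tray: square aluminium drip tray, loose, 158 x 158 mm outside, 12 mm high, walls and floor 3 mm (inside 152 mm square). Origin: centre of its underside; x and y along its sides
- timer: lab timer, 60 x 64 x 16 mm; origin under its centre; bystander
- tweezers: steel tweezers lying, 126 mm long, 6 mm high; bystander
- petri_dish: Petri dish, 61 mm across, 16 mm high; bystander
- dropper_bottle: small dropper bottle, 37 mm across, 105 mm high; bystander
- tube_rack: tube rack, 64 x 150 mm, 70 mm high; bystander
- culture_flask: culture flask lying, 98 x 52 x 23 mm; bystander

How it is judged:
On the way, in this order (a step that is already met when the one before it is completed fails the run):
1. the treadle is pressed down to its stop while the can still stands on the stirrer (value of joint catch above 0.37 rad and z of can in the frame of stirrer below 0.056 m and horizontal distance between can and stirrer below 0.012 m), for 0.2 s.
2. the can hangs clear above the stirrer, upright (z of can in the frame of stirrer above 0.07 m and angle between can's own z axis and vertical below 0.4 rad), for 0.1 s.
At the end, for the whole second after the job is handed in: the can stands flat (tilt under 0.04 rad) and at rest on the floor of the level tray, its middle within 28 mm of the tray's and its underside less than 6 mm above the tray's underside, let go; the catch is still open (over 0.35 rad) (horizontal distance between can and tray below 0.028 m and z of can in the frame of tray below 0.006 m and angle between can's own z axis and vertical below 0.04 rad and linear speed of can below 0.02 m/s and angular speed of can below 0.2 rad/s and contact force between the fingers and can below 0.1 N and value of joint catch above 0.35 rad and angle between tray's own z axis and vertical below 0.03 rad); the robot touches nothing.
It fails at once if the can is tipped by more than 0.6 rad (angle between can's own z axis and vertical above 0.6 rad).
It fails at once if the can is banged into the tray (over 60 N) (contact force between can and tray above 60 N).
It fails at once if a bystander is pushed more than 25 mm or knocked over (distance of any of timer, tweezers, petri_dish, dropper_bottle, tube_rack, culture_flask from where it was at the start of the episode above 0.025 m or angle between any of dropper_bottle, tube_rack's own z axis and vertical above 0.5 rad).
It also fails if it takes over 61 s, if anything falls off the work surface, if the arm or the gripper's body presses on something with over 40 N, if the wrist force passes 120 N, or if a joint passes its speed limit or range.

## Working session

There is one attempt and no reset: what is moved stays moved. The work goes in short steps, each a Python script; the robot and the scene stay as the last script left them, time stands still between calls to the robot, and variables do not carry over. Pictures are saved under pics/ and viewed, at most 13 in all, crops included, and the job is handed in when it is done.

```bash
mkdir -p pics; cat > h.py <<'E'
import numpy as np, cv2
from plant import env
def shot(n,f=None):
    d=env.get_image(n)
    if f: cv2.imwrite('pics/'+f,d['pixels'])
    return d
def ray(d,u,v):
    T=np.array(d['world_from_camera']); r=T[:3,:3]@np.array([(u-d['cx'])/d['fx'],(v-d['cy'])/d['fy'],1]); return T[:3,3],r/np.linalg.norm(r)
def plane(d,u,v,z):
    o,r=ray(d,u,v); return o+r*(z-o[2])/r[2]
def tri(*a):
    A=0;b=0
    for d,u,v in a:
        o,r=ray(d,u,v);P=np.eye(3)-np.outer(r,r);A=A+P;b=b+P@o
    p=np.linalg.solve(A,b); return p,[np.linalg.norm((np.eye(3)-np.outer(r,r))@(p-o)) for o,r in [ray(*x) for x in a]]
def proj(d,p):
    T=np.linalg.inv(np.array(d['world_from_camera']));q=T[:3,:3]@np.array(p)+T[:3,3]; return d['fx']*q[0]/q[2]+d['cx'],d['fy']*q[1]/q[2]+d['cy']
E
python3 - <<'E'
from h import *
import pickle
D={n:shot(n) for n in('scene','side','wrist')}
pickle.dump(D,open('d0.pkl','wb'))
cv2.imwrite('pics/a.png',D['scene']['pixels']);cv2.imwrite('pics/b.png',D['side']['pixels'])
cv2.imwrite('pics/c.png',D['wrist']['pixels'])
for n in D: print(n,np.round(D[n]['world_from_camera'],3),D[n]['fx'])
print(env.get_ee_rot(),env.get_time())
E
```

```text
scene [[-0.725 -0.352  0.592 -0.574]
 [-0.689  0.382 -0.616  1.009]
 [-0.009 -0.854 -0.52   1.064]
 [ 0.     0.     0.     1.   ]] 469.85382466005814
side [[ 0.981 -0.052  0.186  0.25 ]
 [-0.192 -0.362  0.912 -1.324]
 [ 0.02  -0.931 -0.365  0.601]
 [ 0.     0.     0.     1.   ]] 459.0884321377421
wrist [[ 0.441  0.859  0.26   0.176]
 [ 0.898 -0.422 -0.128  0.526]
 [ 0.     0.29  -0.957  0.374]
 [ 0.     0.     0.     1.   ]] 311.0226560328309
[-1.32717597e-04  2.26423677e-01  9.74028787e-01 -4.72685231e-04] 0.15
```

View pics/a.png

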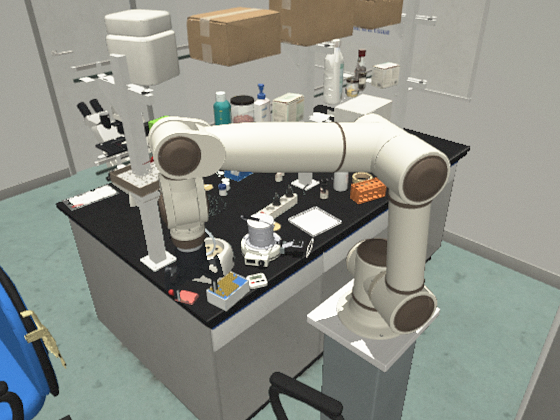

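View pics/b.png

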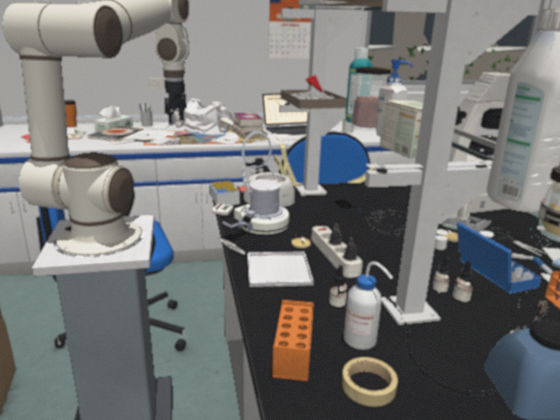

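View pics/c.png

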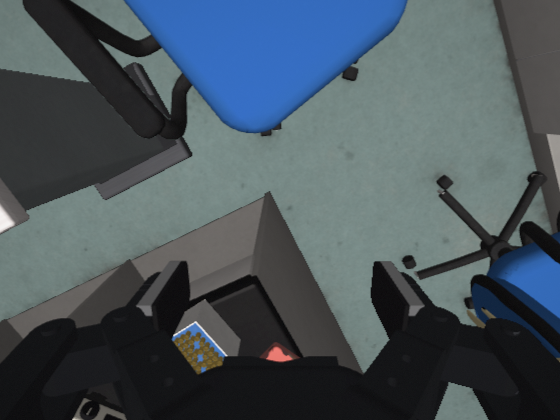

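```bash
python3 - <<'E'
from h import *
import pickle
D=pickle.load(open('d0.pkl','rb'));s,t=D['scene'],D['side']
print('stirrer',plane(s,262,247,.04),plane(t,263,218,.04))
print('tray',plane(s,315,221,.01),plane(t,280,268,.01))
print('treadle?',plane(s,290,247,.05),'ring',plane(s,309,247,.05))
print('lid',tri((s,262,222),(t,265,181)))
a=cv2.resize(s['pixels'][170:310,180:380],None,fx=4,fy=4,interpolation=2)
b=cv2.resize(t['pixels'][120:300,200:380],None,fx=3.3,fy=3.3,interpolation=2)
cv2.imwrite('pics/d.png',a[:,:800])
cv2.imwrite('pics/e.png',b)
# wrist camera in TCP frame
from scipy.spatial.transform import Rotation as R
w=np.array(D['wrist']['world_from_camera']);q=env.get_ee_rot();r=R.from_quat([q[1],q[2],q[3],q[0]]).as_matrix()
print(r.T@(w[:3,3]-env.get_position()), r.T@w[:3,:3])
E
```

```text
stirrer [0.47989675 0.03278058 0.04      ] [ 0.49484246 -0.02081457  0.04      ]
tray [ 0.48207353 -0.27678466  0.01      ] [ 0.49201369 -0.28897056  0.01      ]
treadle? [ 0.39355186 -0.02819716  0.05      ] ring [ 0.34202744 -0.07597064  0.05      ]
lid (array([0.5000373 , 0.01581812, 0.14284608]), [np.float64(0.008988019382397596), np.float64(0.008988019382397445)])
[7.43368117e-02 8.76675529e-05 3.06359204e-02] [[ 1.99888119e-04 -9.57053329e-01 -2.89911857e-01]
 [ 9.99999181e-01 -1.75145796e-04  1.26766744e-03]
 [-1.26400219e-03 -2.89911873e-01  9.57052511e-01]]
```

View pics/d.png

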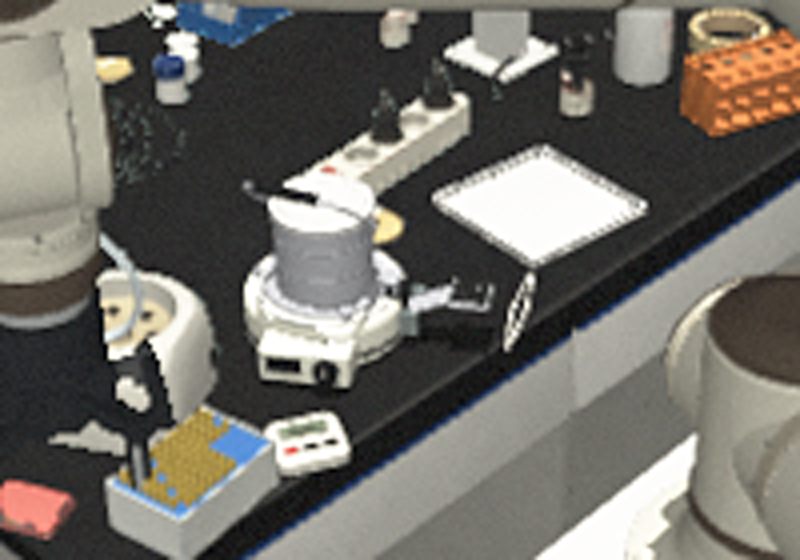

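```bash
python3 - <<'E'
from h import *
import pickle
D={}
Q=[0,0,1,0]
for k,p in (('w1',[.33,-.02,.58]),('w2',[.33,-.24,.58])):
    env.move_to(p,Q); env.pause(.3); D[k]=shot('wrist',k+'.png')
D['scene']=shot('scene');D['side']=shot('side')
pickle.dump(D,open('d1.pkl','wb'));print(env.get_time(),env.get_contact_force())
E
```

```text
3.8167 [ 0.06638542  0.22703557 -0.12305874]
```

View pics/w1.png

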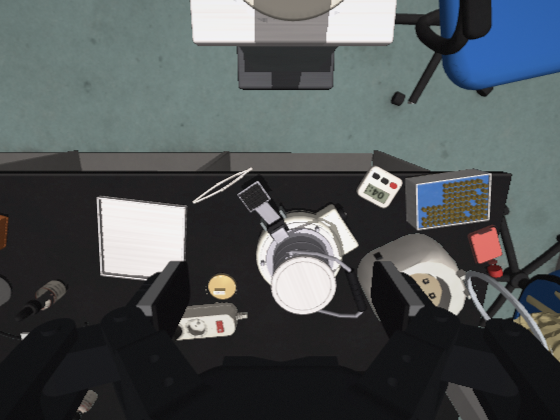

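View pics/w2.png

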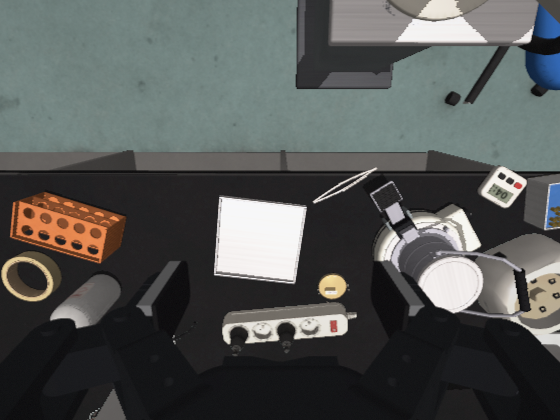

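```bash
python3 - <<'E'
from h import *
import pickle
D=pickle.load(open('d1.pkl','rb'))
a=D['w1']['pixels'][165:325,230:370];b=D['w2']['pixels'][165:325,360:540]
c=np.hstack([cv2.resize(x,None,fx=2.5,fy=2.5,interpolation=cv2.INTER_CUBIC) for x in(a,b)])
c=cv2.convertScaleAbs(c,alpha=1.3,beta=35)
cv2.imwrite('pics/f.png',c)
for n in('w1','w2'):
    g=D[n]['pixels']; hsv=cv2.cvtColor(g,cv2.COLOR_BGR2HSV)
    m=cv2.inRange(hsv,(0,0,150),(180,60,255));m[:170]=0
    cs,_=cv2.findContours(m,cv2.RETR_EXTERNAL,cv2.CHAIN_APPROX_NONE)
    for q in sorted(cs,key=cv2.contourArea)[-5:]: print(n,cv2.contourArea(q),cv2.boundingRect(q),cv2.approxPolyDP(cv2.convexHull(q),5,True).reshape(-1,2).tolist() if len(q)<600 else '')
E
```

```text
w1 1061.0 (358, 170, 44, 38) [[370, 170], [401, 180], [384, 207], [358, 193]]
w1 1417.0 (398, 253, 68, 62) [[398, 268], [443, 254], [464, 276], [462, 307], [456, 314]]
w1 3314.0 (416, 173, 76, 57) [[491, 174], [488, 219], [417, 229], [416, 184]]
w1 5183.5 (257, 209, 101, 105) 
w1 5544.0 (97, 197, 88, 83) [[97, 197], [184, 207], [183, 260], [146, 279], [101, 274]]
w2 1339.0 (407, 209, 74, 43) [[480, 245], [457, 250], [422, 232], [407, 211], [462, 209]]
w2 1596.0 (489, 255, 71, 92) [[489, 316], [526, 268], [559, 255], [559, 346]]
w2 1883.0 (222, 314, 135, 30) [[356, 315], [342, 334], [228, 343], [222, 333], [230, 323]]
w2 2578.5 (418, 256, 70, 60) [[421, 275], [446, 257], [474, 262], [487, 315], [436, 306], [418, 284]]
w2 6443.5 (214, 197, 93, 87) [[219, 197], [306, 207], [293, 283], [214, 274]]
```

View pics/f.png

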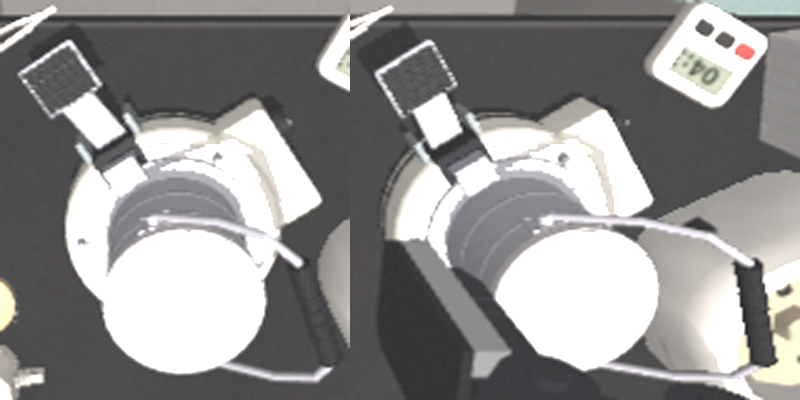

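```bash
python3 - <<'E'
from h import *
import pickle
D=pickle.load(open('d1.pkl','rb'));a,b=D['w1'],D['w2']
L=lambda x,y:(a,230+x/2.5,165+y/2.5)
Rr=lambda x,y:(b,360+(x-350)/2.5,165+y/2.5)
P=[('tread',(61,79),(416,79)),('t1',(20,72),(376,72)),('t2',(68,40),(430,40)),('t3',(103,88),(456,88)),('t4',(53,117),(404,116)),('lid',(185,302),(577,299.5)),('sl',(314,314),(755.5,314)),('sl1',(300,264),(748,262)),('sl2',(328,364),(763,366)),('hinge',(152,222),(541,222))]
for n,p,q in P:
    x,e=tri(L(*p),Rr(*q));print(n,x.round(4),round(e[0],4))
for n,p,q in (('tr1',(97.5,197.5),(219,197)),('tr2',(185,206),(306,206.5)),('tr3',(101,275),(214,275))):
    x,e=tri((a,*p),(b,*q));print(n,x.round(4),round(e[0],4),plane(b,*q,.012).round(4))
print(plane(b,297,284,.012).round(4), tri((D['scene'],262,222),(D['side'],265,181)))
E
```

```text
tread [ 0.39   -0.0611  0.0503] 0.0002
t1 [ 0.3852 -0.0881  0.0503] 0.0002
t2 [ 0.3629 -0.0557  0.0532] 0.0001
t3 [ 0.3965 -0.0333  0.0492] 0.0002
t4 [ 0.4158 -0.067   0.0515] 0.0001
lid [0.5027 0.0171 0.1401] 0.0005
sl [0.4799 0.0804 0.191 ] 0.0002
sl1 [0.4511 0.0716 0.1889] 0.0004
sl2 [0.5096 0.0896 0.193 ] 0.0007
hinge [ 0.4596 -0.0024  0.1225] 0.0002
tr1 [ 0.4034 -0.3483  0.006 ] 0.0001 [ 0.4016 -0.3471  0.012 ]
tr2 [ 0.4192 -0.1907  0.0094] 0.0007 [ 0.4192 -0.1909  0.012 ]
tr3 [ 0.5588 -0.3659  0.0096] 0.0005 [ 0.558  -0.3654  0.012 ]
[ 0.5776 -0.2044  0.012 ] (array([0.5000373 , 0.01581812, 0.14284608]), [np.float64(0.008988019382397596), np.float64(0.008988019382397445)])
```

```bash
cat >> h.py <<'E'
from scipy.spatial.transform import Rotation as R
def down(phi):
    y=np.array([np.cos(phi),np.sin(phi),0]);z=np.array([0,0,-1.]);q=R.from_matrix(np.c_[np.cross(y,z),y,z]).as_quat()
    return [q[3],*q[:3]]
E
python3 - <<'E'
from h import *
u=np.array([-.822,-.571,0]);t=np.array([.390,-.0611,.0535])
q=down(np.deg2rad(124.8))
env.command_gripper(0)
env.move_to(t+[0,0,.173+.04],q)
s=env.movel(t+[0,0,.173+.006],vel=.1,f_stop=15); print(s,env.get_position(),env.get_contact_force())
s=env.movel(t+u*.007+[0,0,.173-.045],vel=.04,f_stop=22); print(s,env.get_position(),env.get_contact_force(),env.get_time())
env.pause(.4); print(env.get_position(),env.get_contact_force())
env.movel(t+u*.007+[0,0,.173+.06],vel=.15)
env.move_to([.33,-.24,.58],[0,0,1,0]);env.pause(.2)
d=shot('wrist'); print(env.get_time())
c=cv2.resize(d['pixels'][165:325,360:540],None,fx=3,fy=3,interpolation=cv2.INTER_CUBIC)
cv2.imwrite('pics/g.png',cv2.convertScaleAbs(c,alpha=1.3,beta=35))
import pickle;pickle.dump(d,open('d2.pkl','wb'))
E
```

```text
False [ 0.39006306 -0.06130416  0.2327561 ] [1.22358479 0.08690812 0.50145987]
True [ 0.38600931 -0.06393556  0.19642907] [-4.67643459  1.06108507 14.80582626] 7.3417
[ 0.38601158 -0.06391842  0.19640205] [-4.90583094  1.39618909 14.40870238]
10.05
```

View pics/g.png

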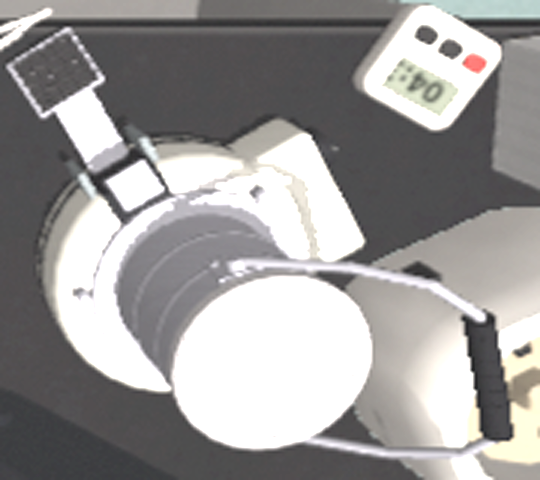

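```bash
python3 - <<'E'
from h import *
import pickle
d=pickle.load(open('d2.pkl','rb'));p=plane(d,378.3,189,.0185);print('treadle',p,np.linalg.norm(p[:2]-[.5027,.0171]))
c=np.array([.5027,.0171,.124]); phi=np.deg2rad(107.1); l=np.array([np.cos(phi),np.sin(phi),0]); q=down(phi)
s=np.array([.4799,.0804,.191]); G=np.array([0,0,.155])
env.command_gripper(.06,30)
env.move_to(s+G+[0,0,.06],q)
print(env.movel(s+G,vel=.1,f_stop=8),env.get_position()-G,env.get_contact_force())
env.command_gripper(0,30); print(env.get_width(),env.get_finger_force(),env.get_contact_force())
im=shot('side'); im2=shot('scene'); print(env.get_time())
x=np.hstack([cv2.resize(im['pixels'][120:260,200:330],(400,430)),cv2.resize(im2['pixels'][170:290,200:312],(400,430))]);cv2.imwrite('pics/i.png',x)
E
```

```text
treadle [ 0.38414849 -0.06571223  0.0185    ] 0.1446109484680903
False [0.47998201 0.08027295 0.1916551 ] [-0.77060676  0.28786449  0.71691467]
0.010815235326331272 29.242736399173737 [ 1.96395701 -0.65843701 -1.06167898]
13.475
```

```bash
python3 - <<'E'
from h import *
c=np.array([.5027,.0171,.124]); phi=np.deg2rad(107.1); l=np.array([np.cos(phi),np.sin(phi),0])
G=np.array([0,0,.155]);p0=env.get_position()-G; side=(p0-c)-l*np.dot(p0-c,l);side[2]=0;print(side)
for a in (.95,1.1,1.25,1.4,1.54):
    st=env.movel(c+side+l*.095*np.cos(a)+[0,0,.095*np.sin(a)]+G,vel=.08,f_stop=12)
    print(a,st,env.get_contact_force().round(1),env.get_position()-G)
    if st: break
else:
    b=env.get_position()
    env.movel(b+[0,0,.01],vel=.04);print(env.get_contact_force().round(1))
    env.movel(b+[0,0,.03],vel=.06);print(env.get_contact_force().round(1))
    env.movel(b+[0,0,.1],vel=.1);env.pause(.3);print(env.get_contact_force().round(2),env.get_ft_torque().round(2),env.get_width(),env.get_position())
im=shot('side'); im2=shot('scene'); print(env.get_time())
x=np.hstack([cv2.resize(im['pixels'][90:250,200:350],(400,430)),cv2.resize(im2['pixels'][150:290,190:320],(400,430))]);cv2.imwrite('pics/j.png',x)
E
```

```text
[-0.00292326 -0.00089931  0.        ]
0.95 False [0.4 2.4 2.4] [0.48361525 0.06885404 0.20165025]
1.1 False [1.6 3.9 6.7] [0.48713068 0.05757346 0.20916985]
1.25 False [ 0.8  4.1 10.9] [0.49104805 0.04517291 0.21536759]
1.4 False [ 1.3  3.3 13.9] [0.4952597  0.03191234 0.21952555]
1.54 False [ 2.2  2.6 18.6] [0.49930898 0.01911697 0.22150137]
[ 0.5 -0.7 -5.7]
[ 1.2 -1.  -5.9]
[ 0.28  0.17 -7.72] [0.1  0.02 0.04] 0.010897549015392716 [0.49927125 0.01914105 0.4761698 ]
17.3167
```

View pics/j.png

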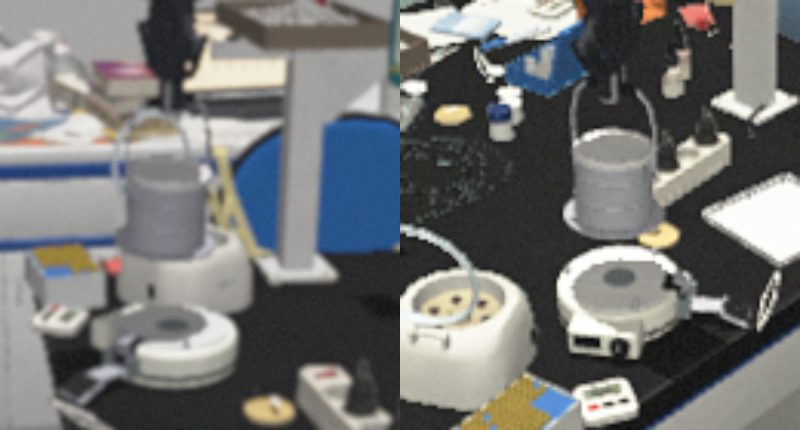

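```bash
python3 - <<'E'
from h import *
p=np.array([.486,-.278,.476])
env.movel(p,vel=.12);env.pause(.8)
p[2]=.345;env.movel(p,vel=.1);env.pause(.6)
f0=env.get_contact_force();print(f0.round(2))
im=shot('side'); im2=shot('scene')
p[2]=.318;print(env.movel(p,vel=.02,f_stop=4),env.get_position(),env.get_contact_force().round(2),env.get_time())
x=np.hstack([cv2.resize(im['pixels'][170:300,210:340],(400,400)),cv2.resize(im2['pixels'][130:250,260:380],(400,400))]);cv2.imwrite('pics/k.png',x)
E
```

```text
[-0.5  -0.28 -6.2 ]
True [ 0.48594097 -0.27807023  0.32998214] [0.32 0.17 4.48] 23.7167
```

View pics/k.png

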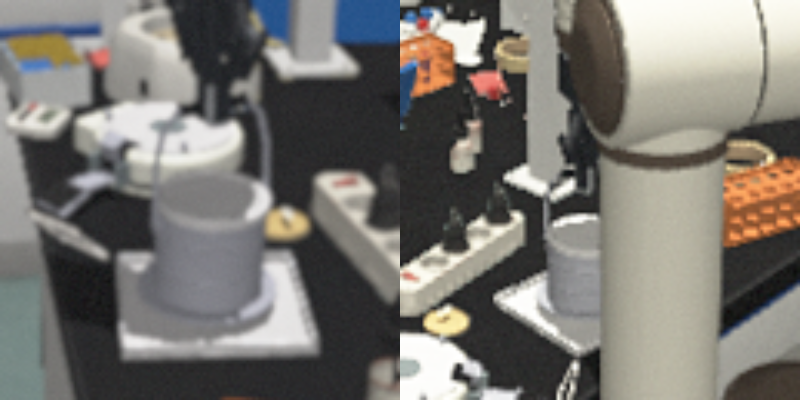

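```bash
python3 - <<'E'
from h import *
phi=np.deg2rad(107.1); l=np.array([np.cos(phi),np.sin(phi),0]); b=env.get_position()
for a in (1.4,1.25):
    env.movel(b+l*.095*(np.cos(a)-np.cos(1.54))+[0,0,.095*(np.sin(a)-1)],vel=.05,f_stop=15);print(env.get_contact_force().round(1))
env.command_gripper(.05); env.pause(.2)
p=env.get_position();print(env.movel(p+[0,0,.12],vel=.1,f_stop=6),env.get_contact_force().round(1))
env.move_to([.33,-.1,.58],[0,0,1,0]);env.pause(.3)
import pickle
d=shot('wrist');im=shot('side');print(env.get_time());pickle.dump((d,im),open('d3.pkl','wb'))
x=np.hstack([cv2.resize(im['pixels'][170:300,210:340],(400,400)),cv2.resize(d['pixels'][160:340,120:300],(400,400))]);cv2.imwrite('pics/l.png',x)
E
```

```text
[-2.1  1.5  4.1]
[-3.4  1.8  8.5]
False [-0.6 -1.2  0.2]
27.95
```

View pics/l.png

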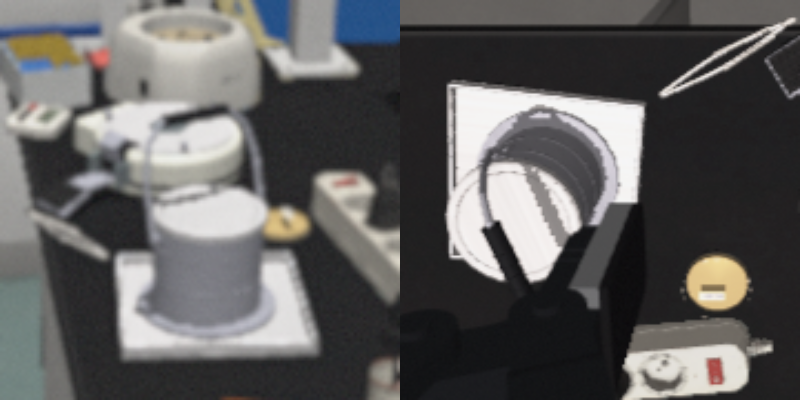

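```bash
python3 - <<'E'
from h import *
import pickle
d,s=pickle.load(open('d3.pkl','rb'))
print(plane(d,171.8,260,.094),tri((d,171.8,260),(s,210+210*.325,170+212*.325)))
print('flange: left/right extremes',plane(s,210+138*.325,170+308*.325,.008),plane(s,210+275*.325,170+300*.325,.008))
for u,v in((450,82),(644,103),(452,257)): print('tray',plane(d,120+(u-400)*.45,160+v*.45,.012))
E
```

```text
[ 0.48325398 -0.27335592  0.094     ] (array([ 0.48719517, -0.27574958,  0.0880712 ]), [np.float64(0.0008801566192042326), np.float64(0.0008801566192042451)])
flange: left/right extremes [ 0.42564536 -0.28610957  0.008     ] [ 0.54407945 -0.29085115  0.008     ]
tray [ 0.40006507 -0.34431928  0.012     ]
tray [ 0.41780829 -0.18942634  0.012     ]
tray [ 0.55736784 -0.3626937   0.012     ]
```

Lid centre (0.485, -0.274) and tray centre (0.488, -0.276) agree within a few mm. The lid height is about 0.09 as expected, so the can stands flat on the tray floor.

```bash
python3 -c "
from plant import env
env.pause(.5);print(env.hand_in(),env.get_time())"
```

```text
the job is handed in; nothing more can be done
the job is handed in; nothing more can be done
```

The treadle is pressed to its stop and has stayed open, and the can stands flat in the drip tray, within about 5 mm of its centre; I handed the job in around 28 s into the 61 s limit, and no verdict came back.

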